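# Latch the tape stand's lever and take off the roll

## Task

Push the red lever of the tape stand down until it clicks and stays down by itself, which swings the orange keeper bar off the tape roll; feel for the click and do not force the lever hard against its end stop. Then slide the tape roll up off its spindle and set it down flat in the green tray, without dropping it. Leave the lever latched, and leave the paint jar, glue stick and scissors where they are.

Things in the scene. Friction and masses are not known exactly. Their poses are not given: they have to be found in the camera images.
- stand: Tape stand screwed to the table, does not move: grey bed plate 210 (x) x 250 (y) x 20 mm. Origin at the centre of its underside on the table; at yaw 0 x points away from the robot, y left, z up. The roll on its spindle is on the -y half, the lever on the +y half.
- spindle_top (a point): Centre of the top of the upright steel spindle, 20 mm thick, 80 mm above the table; at x -20, y -75 mm in the stand's frame. The roll sits on a black seat disc (66 mm diameter) whose top is 30 mm above the table.
- keeper_post (a point): Top of the keeper bar's upright post, on the bar's swing axis, 94 mm above the table; hub 20 mm across; 65 mm behind the spindle (stand x 45, y -75 mm).
- keeper_tip (a point): Top face of the orange keeper bar (16 mm wide, 8 mm thick) 90 mm from its post. At rest it lies over spindle and roll, 5 mm above the roll, and blocks it. It swings level about the post towards -y, then +x of the stand, 4.5 times as far as the lever: 1.25 to 2.1 rad when latched, leaving the roll free from above. It swings back if the lever comes up.
- lever_hinge (a point): On the lever's level hinge axis (along the stand's y), 80 mm above the table, stand x 85, y 80 mm. The lever reaches 195 mm from here towards the stand's -x end.
- housing_top (a point): Centre of the top of the blue lever-hinge housing, 98 mm above the table, 44 (x) x 58 (y) mm.
- lever (a joint): Sprung lever, rad: 0 = up at rest, grows as pressed. Takes 3 to 4 N at the pad, then a peak of 10 to 17 N at a catch, then drops away and stays down; let go sooner, it springs up. The catch's height is hidden and varies: it rests latched at 0.28 to 0.47 rad. Some 3 mm of pad travel further a bumper pushes back by 3 N or more per mm; over 40 N is too hard. A 4 N pull up unlatches it.
- lever_pad (a point): Centre of the top face of the red pad (60 mm along the lever, 46 mm wide) at the lever's free end, 165 mm along it from the hinge. At rest about 130 mm above the table, the face sloping up 0.25 rad towards the free end; 50 to 90 mm above the table when latched. It moves on an arc round the hinge, nearly straight down.
- tape: Yellow-brown roll of paper tape on a cardboard core: 60 mm outside diameter, 48 mm high, hole 26 mm, about 0.08 to 0.15 kg. It stands round the spindle, axis upright. Origin at the centre of its underside, z along its axis. Lift it at least 52 mm to clear the spindle; its sides can be gripped from above with the fingers closing along the stand's y.
- tray: Green open tray, 170 x 170 mm, 22 mm high, 5 mm walls and floor, fixed to the table, to the left or right of the stand. Origin at the centre of its underside.
- paint_jar: Closed blue paint jar standing on the table, 68 mm diameter, 95 mm high; origin at the centre of its underside. To be left alone.
- glue_stick: Yellow glue stick with a white cap standing on the table, 30 mm diameter, 108 mm high; origin at the centre of its underside. To be left alone.
- scissors: Black-handled scissors lying flat, 165 mm long along their own x (blades to +x), 80 mm wide, 12 mm high; origin underneath, near the pivot. To be left alone.
- tower_top (a point): Centre of the top of the small blue catch tower beside the lever's outer (+y) side, 98 mm above the table, 30 (x) x 20 (y) mm, 65 mm behind the pad. Its sprung brass roller holds the lever's nose once it has snapped past; a rubber bumper ends the stroke.
Mind the look-alikes: they are no part of the job. Of the things like the tape, leave any that is pink; of the rest the smaller one is meant.

How it is judged:
By the outcome, as a careful person would: the job done as asked, in the order asked, and still so for the second after the job is handed in, with the robot touching nothing.
It also fails if it takes over 59 s, if anything falls off the work surface, if the arm or the gripper's body presses on something with over 40 N, if the wrist force passes 120 N, or if a joint passes its speed limit or range.

## Robot

A 6-joint arm with a two-finger parallel gripper is mounted at the origin on the work surface. World frame = base frame: x ahead of the robot, y to its left, z up, the work surface at z = 0. Lengths are in m, angles in rad, forces in N, time in s.
With the tool pointing down it reaches from about 0.35 to 0.925 m from the base axis. Payload 6.4 kg.
Tool frame: the origin (TCP) lies midway between the tips of the shut fingers; the grasp point (between the pads) lies 19 mm behind it; z points along the fingers, y is the line along which they close (so a half turn about z gives the same grasp; the last joint's range is limited). The gripper opens to 94 mm and grips with 3 to 60 N. Pads are 16 mm wide; open, the fingers measure 119 mm over their backs; the gripper's body (75 mm by 177 mm) begins 78 mm behind the grasp point.
Start: joints at [0.956, 0.245, 1.558, -0, 1.339, -0.174], TCP at [0.277, 0.588, 0.205] pointing down, gripper open.
Joint ranges: [-3.13, 3.13], [-1.02, 2.26], [0.13, 2.54], [-0.95, 4.09], [0.21, 2.88], [-2.74, 2.74]. Speed limits (rad/s): [2.57, 2.57, 3.14, 3.14, 3.14, 3.14].

## Interface

Orientations are given as a rotation vector (axis times angle).
In Python, from rig import telemetry, get_image, arm gives the robot as it stands.
- The arm moves only by the tool move_arm, never from a script. Its arguments are lists of equal length, an entry for each row: "gripper": the closure, from -1 (fully open) to 1 (shut); "linear": the shift along the tool's x, y, z each as a share of 20 cm, from -1 to 1, a list of three; "turn": the turn, a rotation vector about the tool's x, y, z each as a share of pi rad, from -1 to 1, a list of three. In form: {"gripper": [gripper, ...], "linear": [[dx, dy, dz], ...], "turn": [[rx, ry, rz], ...]}. A call has 1 to 12 rows; each row is the pose to reach, as a shift and turn from the pose commanded when the call began, along the tool's axes at that moment, turning the shorter way round; what a row does not reach only later rows make up. A row lasts 1/10 s, in which the tool goes at most 50 mm and 8.59 degrees, less where a joint would pass 70% of its speed; a pose out of reach is approached as far as the arm can. A call with a number of a shift or a turn outside -1 to 1 is refused whole. A call with a gripper value outside its range is refused whole. The fingers move at their own pace and stop on an object; "force" is the grip in N (left out, the last holds). Time passes only in rows, so rows that repeat a pose let the fingers close. It gives the time, the measured TCP pose, the force, the opening and the grip force at its end, in the units of the state.
- telemetry.get_state(): the state, without advancing time (a new reading comes with each control period).
- get_image(name): name is "side" or "top"; returns a dict with "pixels" (420x560x3 uint8, red, green, blue), "fovy" (degrees; the focal length in pixels is half the picture's height over the tangent of half this angle, whatever the lens; pixels are square), "cx", "cy" (the principal point, pixels), "D" ([k1, k2, p1, p2, k3] as OpenCV has them; the pictures are not rectified), "eye" and "orientation" of the camera in the world. Camera axes: x right, y up, looking along -z (the intrinsics and any distortion apply to the point x, -y, -z); pixel columns grow to the right and rows downward; lengths in m; the calibration is good to about 2 mm. A picture is of the moment at which its call begins. There is no depth.
- arm.hand_in(): hands the job in; it is judged then, once.
The state is a dict: "time": time; "joint_positions": joint angles; "qvel": joint speeds; "joint_efforts": joint torques, N m; "ee_pos": TCP position; "orientation": TCP orientation; "contact_force": force on the tool from outside, world axes, zero at the start; "moment": the same for the moment, N m; "grip_width": opening from 0.0 (shut) to 1.0 (fully open); "finger_force": force on a finger pad.
Only numpy, scipy, OpenCV 4.12 (cv2) and the standard library are available. Lean on these libraries where they do the work, as an engineer would, in place of code of your own. Each camera call takes 0.05 s, during which the arm holds its last target. There are 200 camera calls.

## Working session

There is one attempt and no reset: what is moved stays moved. The work goes in short steps, Python scripts to look and compute and a tool call to move; the robot and the scene stay as the last step left them, time stands still between calls to the robot, and variables do not carry over. Pictures are saved under pics/ and viewed, at most 10 in all, crops included, and the job is handed in when it is done.

Besides the shell and the picture viewer there is one more tool, called after "Call:" as a command line: name --argument value ..., lists and objects as JSON in quotes. move_arm: Moves the arm, as the interface text tells. Its arguments: {"type":"object","properties":{"gripper":{"type":"array"},"linear":{"type":"array"},"turn":{"type":"array"},"force":{"type":"number"}},"required":["gripper","linear","turn"]}

```bash
mkdir -p pics
cat > h.py <<'E'
import numpy as np, cv2, pickle
from scipy.spatial.transform import Rotation as R
def snap(n,f):
    from rig import get_image
    d=get_image(n); cv2.imwrite(f'pics/{f}.png',cv2.cvtColor(d['pixels'],cv2.COLOR_RGB2BGR)); pickle.dump(d,open(f'{f}.pkl','wb')); return d
def load(f): return pickle.load(open(f'{f}.pkl','rb'))
def rot(d):
    o=np.array(d['orientation'],float)
    return o if o.shape==(3,3) else R.from_rotvec(o).as_matrix()
def K(d):
    f=210/np.tan(np.radians(d['fovy'])/2); return np.array([[f,0,d['cx']],[0,f,d['cy']],[0,0,1.]])
def ray(d,p):
    u=cv2.undistortPoints(np.array([[p]],float),K(d),np.array(d['D'],float))[0,0]
    return np.array(d['eye']),rot(d)@np.array([u[0],-u[1],-1])
def plane(d,p,z):
    e,r=ray(d,p); return e+r*(z-e[2])/r[2]
def tri(d1,p1,d2,p2):
    a,u=ray(d1,p1);b,v=ray(d2,p2);s=np.linalg.lstsq(np.c_[u,-v],b-a,rcond=None)[0]
    x,y=a+u*s[0],b+v*s[1]; return (x+y)/2,np.linalg.norm(x-y)
def proj(d,P):
    q=rot(d).T@(np.array(P,float)-np.array(d['eye'])); q=q*[1,-1,-1]
    return cv2.projectPoints(q.reshape(1,1,3),np.zeros(3),np.zeros(3),K(d),np.array(d['D'],float))[0].ravel()
E
python3 - <<'E'
from h import *
for n in('side','top'):
    d=snap(n,n+'0'); print(n,d['eye'],d['orientation'],d['fovy'],d['cx'],d['cy'],d['D'])
from rig import telemetry; print(telemetry.get_state())
E
```

```text
side [ 0.17038709 -0.66325377  0.67691147] [ 0.92510015 -0.23292706 -0.49820372] 48.99993162997944 270.22355526429885 203.38901934730004 [-0.13251729  0.          0.          0.          0.        ]
top [0.38860356 0.00465861 1.23345984] [ 0.10467482 -0.1090693  -1.54714343] 52.39373460093091 276.3684434985284 211.53445523740604 [0.00679702 0.         0.         0.         0.        ]
{'time': 0.1, 'joint_positions': array([ 9.55919112e-01,  2.45711249e-01,  1.55888629e+00,  8.90503165e-06,
        1.33870135e+00, -1.74114378e-01]), 'qvel': array([-2.26308931e-04, -1.35999191e-03, -3.00987159e-03,  5.49644957e-05,
        2.13231664e-03, -6.75956969e-04]), 'joint_efforts': array([ 1.01909416e-03, -4.16908157e+01, -3.15528059e+01,  6.86925463e-02,
        3.09322332e-02, -6.96881716e-05]), 'ee_pos': array([0.27699401, 0.58742925, 0.20447979]), 'orientation': array([-6.86615746e-01, -3.06496116e+00,  2.46852609e-03]), 'contact_force': array([0.06752168, 0.32144718, 0.31332336]), 'moment': array([ 0.00943998, -0.01042401, -0.00800546]), 'finger_force': 0.0, 'grip_width': 1.0012756862911805}
```

View pics/top0.png

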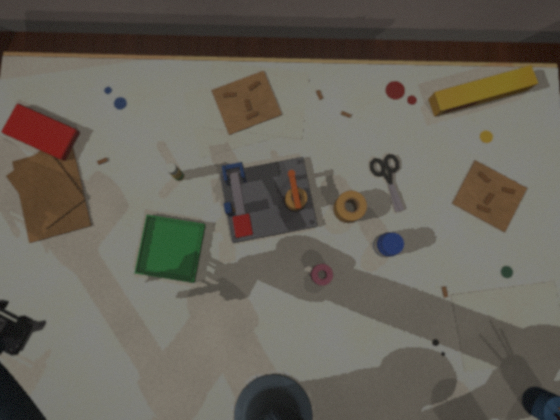

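View pics/side0.png

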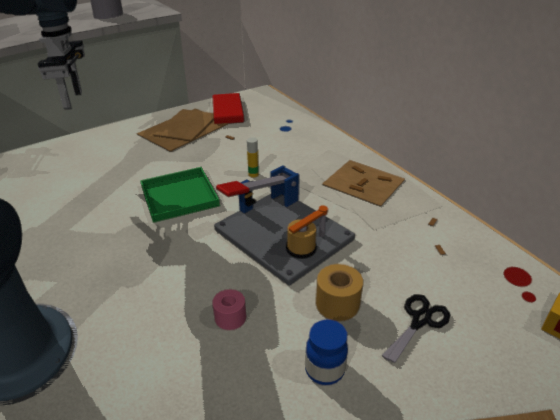

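Top picture: the roll on its spindle under the orange bar is at (297,199), the larger loose roll at (350,207), and the pink one at (321,273). The red pad is at (242,225), with red blocks at (40,130) as a look-alike for it. The tray is at (171,247), the jar at (390,243), the scissors at (388,175) and the glue stick at (177,172). I choose the roll on the spindle, which is the smaller one and not pink, and check it in a crop.

Run:
```python
from h import *
t=load('top0');s=load('side0')
def blobs(d,lo,hi,box,mn=15):
    h=cv2.cvtColor(d['pixels'],cv2.COLOR_RGB2HSV); m=cv2.inRange(h,np.array(lo),np.array(hi))
    k=np.zeros_like(m);x0,y0,x1,y1=box;k[y0:y1,x0:x1]=255;m&=k
    n,l,st,c=cv2.connectedComponentsWithStats(m)
    for i in range(1,n):
        if st[i,4]>=mn:
            cn=cv2.findContours((l==i).astype(np.uint8),0,1)[0][0]
            yield st[i,4],c[i],cv2.boxPoints(cv2.minAreaRect(cn))
B={'top':(t,(120,145,330,290)),'side':(s,(130,130,370,290))}
C={'red':((0,200,120),(4,255,255)),'orange':((5,190,150),(14,255,255)),'blue':((105,120,30),(125,255,255)),'green':((50,120,30),(75,255,255)),'tape':((14,100,60),(24,255,255))}
for c,(lo,hi) in C.items():
    for n,(d,b) in B.items():
        for a,ce,q in blobs(d,lo,hi,b): print(c,n,a,ce.round(1),q.round(0).tolist())
a=cv2.resize(cv2.cvtColor(t['pixels'],cv2.COLOR_RGB2BGR)[145:255,210:330],None,fx=4.5,fy=4.5,interpolation=2)
b=cv2.resize(cv2.cvtColor(s['pixels'],cv2.COLOR_RGB2BGR)[160:290,205:365],None,fx=0.1,fy=0.1)
cv2.imwrite('pics/c0.png',np.clip(a*1.6,0,255).astype(np.uint8))
```

```text
red side 187 [231.  186.7] [[217.0, 185.0], [244.0, 179.0], [246.0, 188.0], [219.0, 194.0]]
blue top 31 [227.4 207.6] [[225.0, 204.0], [229.0, 204.0], [229.0, 212.0], [225.0, 212.0]]
blue side 625 [285.7 186.5] [[271.0, 166.0], [297.0, 166.0], [297.0, 206.0], [271.0, 206.0]]
blue side 122 [243.9 204.5] [[233.0, 200.0], [243.0, 193.0], [253.0, 207.0], [243.0, 214.0]]
green top 2281 [172.3 244.5] [[144.0, 270.0], [152.0, 216.0], [203.0, 224.0], [195.0, 278.0]]
green side 2797 [178.8 193.9] [[140.0, 181.0], [210.0, 164.0], [220.0, 206.0], [150.0, 222.0]]
green side 47 [253.  169.8] [[249.0, 167.0], [257.0, 167.0], [257.0, 172.0], [249.0, 172.0]]
tape top 21 [177.5 174.7] [[174.0, 175.0], [179.0, 171.0], [181.0, 174.0], [176.0, 178.0]]
tape top 136 [289.4 200.2] [[282.0, 191.0], [291.0, 189.0], [295.0, 209.0], [287.0, 211.0]]
tape top 102 [302.5 196.4] [[298.0, 188.0], [305.0, 187.0], [309.0, 205.0], [301.0, 206.0]]
tape side 879 [172.3 136.9] [[138.0, 130.0], [213.0, 130.0], [213.0, 150.0], [138.0, 150.0]]
tape side 145 [252.3 159. ] [[247.0, 152.0], [257.0, 152.0], [257.0, 166.0], [247.0, 166.0]]
tape side 1167 [351.6 180.1] [[323.0, 184.0], [334.0, 154.0], [380.0, 171.0], [369.0, 201.0]]
tape side 30 [253.2 175. ] [[248.0, 174.0], [258.0, 174.0], [258.0, 177.0], [248.0, 177.0]]
tape side 16 [247.9 195. ] [[244.0, 196.0], [251.0, 193.0], [252.0, 194.0], [245.0, 197.0]]
tape side 676 [301.2 238.7] [[287.0, 219.0], [315.0, 219.0], [315.0, 253.0], [287.0, 253.0]]
tape side 982 [339.  277.9] [[317.0, 264.0], [362.0, 264.0], [362.0, 289.0], [317.0, 289.0]]
```

View pics/c0.png

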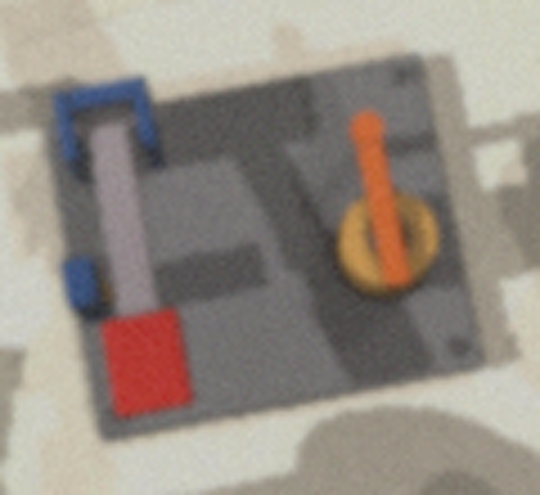

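The crop shows the roll with the orange keeper over it at crop (388,243). The red pad is at (148,361), the post hub at (367,125), and the plate corners are at (420,57), (487,363) and (105,438). The roll choice is confirmed, so I fit the stand pose.

Run:
```python
from h import *
t=load('top0');s=load('side0')
c=lambda x,y:((x+.5)/4.5-.5+210,(y+.5)/4.5-.5+145)
L=[('post',c(367,125),.094,45,-75),('tape',c(388,243),.078,-20,-75),('pad',c(148,361),.130,-75,80),
('cFR',c(420,57),.02,105,-125),('cNR',c(487,363),.02,-105,-125),('cNL',c(105,438),.02,-105,125)]
# pad at 165mm along lever sloping .25
W=np.array([plane(t,p,z)[:2] for _,p,z,_,_ in L]);S=np.array([[a,b] for *_,a,b in L])/1e3
hz=S-S.mean(0);wz=W-W.mean(0)
yaw=np.arctan2((hz[:,0]*wz[:,1]-hz[:,1]*wz[:,0]).sum(),(hz*wz).sum())
Rm=np.array([[np.cos(yaw),-np.sin(yaw)],[np.sin(yaw),np.cos(yaw)]])
o=W.mean(0)-Rm@S.mean(0)
print('yaw',yaw,'o',o)
for l,w,q in zip(L,W,S): print(l[0],w.round(4),((w-o)@Rm*1e3-q*1e3).round(1))
f=lambda x,y,z:np.r_[o+Rm@np.array([x,y]),z]
for n,P in dict(pad=f(-.075,.08,.13),tape=f(-.02,-.075,.078),post=f(.045,-.075,.094),tip=f(-.045,-.075,.094),tower=f(-.01,.115,.098)).items(): print(n,P.round(4),'side',proj(s,P).round(1))
print('tri pad',tri(t,c(148,361),s,(231,187)))
h=cv2.cvtColor(t['pixels'],cv2.COLOR_RGB2HSV);m=cv2.inRange(h,np.array((50,120,20)),np.array((75,255,255)));m[:, 215:]=0;m[:200]=0
cn=max(cv2.findContours(m,0,1)[0],key=cv2.contourArea);q=cv2.boxPoints(cv2.minAreaRect(cn))
T=np.array([plane(t,p,.018)[:2] for p in q]);print('tray',T.round(3).tolist(),T.mean(0),[np.linalg.norm(T[i]-T[i-1]).round(3) for i in range(4)])
st=[0.27699401,0.58742925,0.20447979];print(R.from_rotvec([-6.86615746e-01,-3.06496116,2.47e-3]).as_matrix().round(3))
for n,p in dict(jar=(390,243),glue=(177,172)).items(): print(n,plane(t,p,.1).round(3))
```

```text
yaw 0.2119832562471138 o [0.59208426 0.02763676]
post [ 0.6538 -0.0351] [2.1 0.7]
tape [ 0.5842 -0.0496] [-3.9  1.1]
pad [0.5034 0.0904] [ 1.5 -0. ]
cFR [ 0.7169 -0.0713] [-3.8  2. ]
cNR [ 0.5182 -0.1163] [ 2.5 -0.2]
cNL [0.4655 0.1245] [ 1.6 -3.7]
pad [0.5019 0.0901 0.13  ] side [230.8 186.4]
tape [ 0.5883 -0.0499  0.078 ] side [300.2 227.1]
post [ 0.6519 -0.0362  0.094 ] side [321.8 207.9]
tip [ 0.5639 -0.0552  0.094 ] side [291.6 226.3]
tower [0.5581 0.138  0.098 ] side [244.4 180.9]
tri pad (array([0.50319882, 0.09070468, 0.12785338]), np.float64(0.000984995128550358))
tray [[0.381, 0.372], [0.534, 0.358], [0.514, 0.211], [0.362, 0.228]] [0.4479945  0.29200451] [np.float64(0.146), np.float64(0.154), np.float64(0.148), np.float64(0.153)]
[[-0.904  0.427 -0.001]
 [ 0.427  0.904 -0.001]
 [ 0.    -0.002 -1.   ]]
jar [ 0.466 -0.3    0.1  ]
glue [0.647 0.275 0.1  ]
```

Call:
move_arm --gripper '[1,1,1,1,1,1,1,1]' --linear '[[-1,-0.85,0],[-1,-0.85,0],[-1,-0.85,0],[-1,-0.85,0],[-1,-0.85,0],[-1,-0.85,0],[-1,-0.85,0],[-1,-0.85,0]]' --turn '[[0,0,0],[0,0,0],[0,0,0],[0,0,0],[0,0,0],[0,0,0],[0,0,0],[0,0,0]]'

```text
time: 0.9
ee_pos: [0.3854, 0.3494, 0.2054]
orientation: [-0.686, -3.065, -0.0]
contact_force: [-0.5, -0.4, 0.1]
grip_width: 0.356
finger_force: 0.0
```

Call:
move_arm --gripper '[1,1,1,1,1,1,1,1,1]' --linear '[[-1,-0.85,0],[-1,-0.85,0],[-1,-0.85,0],[-1,-0.85,0],[-1,-0.85,0],[-1,-0.85,0],[-1,-0.85,0],[-1,-0.85,0],[-1,-0.85,0]]' --turn '[[0,0,-0.208],[0,0,-0.208],[0,0,-0.208],[0,0,-0.208],[0,0,-0.208],[0,0,-0.208],[0,0,-0.208],[0,0,-0.208],[0,0,-0.208]]'

```text
time: 1.8
ee_pos: [0.4936, 0.1115, 0.2052]
orientation: [0.337, -3.123, -0.001]
contact_force: [0.1, -0.2, -0.2]
grip_width: 0.005
finger_force: 0.0
```

Call:
move_arm --gripper '[1,1,1,1]' --linear '[[-0.024,-0.112,0.15],[-0.024,-0.112,0.3],[-0.024,-0.112,0.3],[-0.024,-0.112,0.3]]' --turn '[[0,0,0],[0,0,0],[0,0,0],[0,0,0]]'

```text
time: 2.2
ee_pos: [0.503, 0.0902, 0.1457]
orientation: [0.337, -3.123, -0.0]
contact_force: [0.2, 0.6, 0.3]
grip_width: 0.002
finger_force: 0.0
```

Call:
move_arm --gripper '[1,1,1,1,1,1,1,1]' --linear '[[0,0,0.03],[0,0,0.06],[0,0,0.09],[0,0,0.12],[0,0,0.15],[0,0,0.18],[0,0,0.2],[0,0,0.2]]' --turn '[[0,0,0],[0,0,0],[0,0,0],[0,0,0],[0,0,0],[0,0,0],[0,0,0],[0,0,0]]'

```text
time: 3.0
ee_pos: [0.5031, 0.0887, 0.1047]
orientation: [0.333, -3.123, -0.0]
contact_force: [-2.0, -0.4, 3.0]
grip_width: 0.005
finger_force: 1.5
```

In contact at about 3 N. I continue in small steps.

Call:
move_arm --gripper '[1,1,1,1]' --linear '[[0,0,0.01],[0,0,0.02],[0,0,0.025],[0,0,0.025]]' --turn '[[0,0,0],[0,0,0],[0,0,0],[0,0,0]]'

```text
time: 3.4
ee_pos: [0.5034, 0.0888, 0.1004]
orientation: [0.333, -3.124, 0.0]
contact_force: [-1.8, -0.9, 3.0]
grip_width: 0.009
finger_force: 1.6
```

Call:
move_arm --gripper '[1,1,1,1]' --linear '[[0,0,0.01],[0,0,0.02],[0,0,0.02],[0,0,0.02]]' --turn '[[0,0,0],[0,0,0],[0,0,0],[0,0,0]]'

```text
time: 3.8
ee_pos: [0.5034, 0.0888, 0.0964]
orientation: [0.333, -3.124, 0.0]
contact_force: [-2.4, 0.3, 3.5]
grip_width: 0.005
finger_force: 1.7
```

Call:
move_arm --gripper '[1,1,1,1]' --linear '[[0,0,0.01],[0,0,0.02],[0,0,0.02],[0,0,0.02]]' --turn '[[0,0,0],[0,0,0],[0,0,0],[0,0,0]]'

```text
time: 4.2
ee_pos: [0.5034, 0.0888, 0.0924]
orientation: [0.333, -3.124, 0.0]
contact_force: [-2.6, -1.2, 3.3]
grip_width: 0.004
finger_force: 1.7
```

Call:
move_arm --gripper '[1,1,1,1]' --linear '[[0,0,0.01],[0,0,0.02],[0,0,0.02],[0,0,0.02]]' --turn '[[0,0,0],[0,0,0],[0,0,0],[0,0,0]]'

```text
time: 4.6
ee_pos: [0.5034, 0.0888, 0.0884]
orientation: [0.333, -3.124, 0.0]
contact_force: [-2.7, -1.2, 3.7]
grip_width: 0.003
finger_force: 1.9
```

Call:
move_arm --gripper '[1,1,1,1]' --linear '[[0,0,0.01],[0,0,0.02],[0,0,0.02],[0,0,0.02]]' --turn '[[0,0,0],[0,0,0],[0,0,0],[0,0,0]]'

```text
time: 5.0
ee_pos: [0.5035, 0.0888, 0.0844]
orientation: [0.333, -3.124, -0.0]
contact_force: [-2.9, -1.3, 2.6]
grip_width: 0.004
finger_force: 2.0
```

Call:
move_arm --gripper '[1,1,1,1]' --linear '[[0,0,0.01],[0,0,0.02],[0,0,0.02],[0,0,0.02]]' --turn '[[0,0,0],[0,0,0],[0,0,0],[0,0,0]]'

```text
time: 5.4
ee_pos: [0.5036, 0.0887, 0.0811]
orientation: [0.334, -3.124, 0.001]
contact_force: [-5.6, -2.1, 9.3]
grip_width: 0.007
finger_force: 4.8
```

Force is rising at the catch.

Call:
move_arm --gripper '[1,1,1,1]' --linear '[[0,0,0.005],[0,0,0.01],[0,0,0.01],[0,0,0.01]]' --turn '[[0,0,0],[0,0,0],[0,0,0],[0,0,0]]'

```text
time: 5.8
ee_pos: [0.5036, 0.0886, 0.0798]
orientation: [0.334, -3.123, 0.001]
contact_force: [-6.9, -1.3, 13.6]
grip_width: 0.004
finger_force: 7.1
```

Call:
move_arm --gripper '[1,1,1,1]' --linear '[[0,0,0.005],[0,0,0.01],[0,0,0.01],[0,0,0.01]]' --turn '[[0,0,0],[0,0,0],[0,0,0],[0,0,0]]'

```text
time: 6.2
ee_pos: [0.5036, 0.0886, 0.0775]
orientation: [0.334, -3.123, 0.001]
contact_force: [-6.3, -1.9, 10.8]
grip_width: 0.005
finger_force: 6.1
```

Past the peak, and the force is starting to drop.

Call:
move_arm --gripper '[1,1,1,1]' --linear '[[0,0,0.005],[0,0,0.01],[0,0,0.01],[0,0,0.01]]' --turn '[[0,0,0],[0,0,0],[0,0,0],[0,0,0]]'

```text
time: 6.6
ee_pos: [0.5037, 0.0887, 0.075]
orientation: [-0.334, 3.124, -0.001]
contact_force: [-4.6, -1.6, 7.4]
grip_width: 0.007
finger_force: 4.0
```

Call:
move_arm --gripper '[1,1,1,1]' --linear '[[0,0,0.005],[0,0,0.01],[0,0,0.01],[0,0,0.01]]' --turn '[[0,0,0],[0,0,0],[0,0,0],[0,0,0]]'

```text
time: 7.0
ee_pos: [0.5037, 0.0887, 0.0726]
orientation: [-0.333, 3.123, -0.001]
contact_force: [-3.1, -2.0, 6.2]
grip_width: 0.009
finger_force: 2.7
```

Call:
move_arm --gripper '[1,1,1,1]' --linear '[[0,0,0.005],[0,0,0.01],[0,0,0.01],[0,0,0.01]]' --turn '[[0,0,0],[0,0,0],[0,0,0],[0,0,0]]'

```text
time: 7.4
ee_pos: [0.5037, 0.0889, 0.0703]
orientation: [-0.333, 3.123, 0.0]
contact_force: [0.0, -1.5, 0.3]
grip_width: 0.005
finger_force: 0.5
```

The force has dropped to zero, which is the click. I retreat and check that it stays down.

Call:
move_arm --gripper '[1,1,1,1,1,1]' --linear '[[0,0,-0.05],[0,0,-0.15],[0,0,-0.4],[0,0,-0.7],[0,0,-0.7],[0,0,-0.7]]' --turn '[[0,0,0],[0,0,0],[0,0,0],[0,0,0],[0,0,0],[0,0,0]]'

```text
time: 8.0
ee_pos: [0.505, 0.089, 0.2134]
orientation: [-0.333, 3.118, -0.001]
contact_force: [0.2, -0.4, 0.4]
grip_width: 0.006
finger_force: 0.0
```

Run:
```python
from h import *
s=snap('side','side1');t=snap('top','top1')
a=cv2.resize(cv2.cvtColor(s['pixels'],cv2.COLOR_RGB2BGR)[130:290,200:370],None,fx=2.35,fy=2.35,interpolation=2)
b=cv2.resize(cv2.cvtColor(t['pixels'],cv2.COLOR_RGB2BGR)[145:255,225:335],None,fx=3.6,fy=3.42,interpolation=2)
b=cv2.resize(b,(396,376))
a=cv2.resize(a,(399,376));cv2.imwrite('pics/c1.png',np.clip(np.hstack([a,b])*1.5,0,255).astype(np.uint8))
```

```text
(no output)
```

View pics/c1.png

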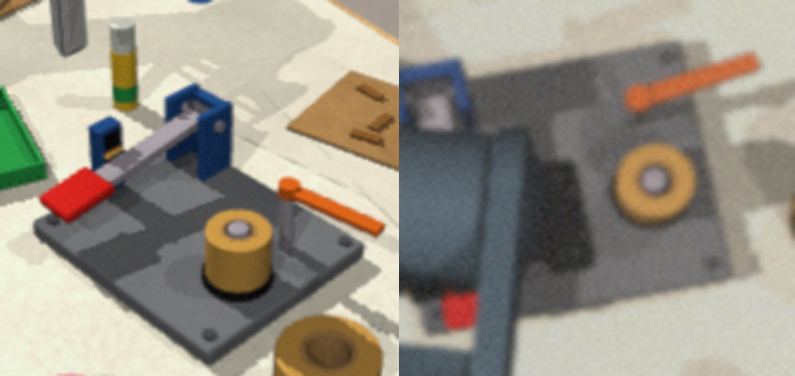

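The lever stays down, with the red pad low at crop (77,193). The keeper has swung off and points to stand -y. The roll is free at crop (655,183). Next I measure it.

Run:
```python
from h import *
t=load('top1');s=load('side1')
h=cv2.cvtColor(t['pixels'],cv2.COLOR_RGB2HSV);m=cv2.inRange(h,np.array((12,90,50)),np.array((26,255,255)));m[:,:275]=0;m[:,318:]=0;m[:175]=0;m[225:]=0
cn=max(cv2.findContours(m,0,1)[0],key=cv2.contourArea);c,r=cv2.minEnclosingCircle(cn);M=cv2.moments(cv2.convexHull(cn));e=(M['m10']/M['m00'],M['m01']/M['m00'])
print(c,r,e,plane(t,c,.078),plane(t,e,.078), 'diam',2*np.linalg.norm(plane(t,(c[0]+r,c[1]),.078)-plane(t,c,.078)))
sx=tri(t,(225+(655-399)/3.6,145+180/3.418),s,(200+238/2.347,130+229/2.35));print('spindle',sx)
print(proj(s,[.5842,-.0496,.08]),proj(s,[.5883,-.0499,.08]))
```

```text
(295.8043518066406, 198.5869598388672) 11.921588897705078 (295.64172901080633, 198.22319201995012) [ 0.58431017 -0.04951833  0.078     ] [ 0.58531251 -0.04905726  0.078     ] diam 0.0654517213967343
spindle (array([ 0.58855287, -0.05110884,  0.07743429]), np.float64(0.0034091152167176203))
[298.45008127 226.94437743] [300.19555003 226.36464653]
```

Call:
move_arm --gripper '[-1,-1,-1,-1,-1,-1,-1,-1,-1,-1]' --linear '[[-0.252,-0.766,0],[-0.252,-0.766,0],[-0.252,-0.766,0],[-0.252,-0.766,0],[-0.252,-0.766,0],[-0.252,-0.766,0],[-0.252,-0.766,0],[-0.252,-0.766,0],[-0.252,-0.766,0],[-0.252,-0.766,0]]' --turn '[[0,0,0],[0,0,0],[0,0,0],[0,0,0],[0,0,0],[0,0,0],[0,0,0],[0,0,0],[0,0,0],[0,0,0]]'

```text
time: 9.1
ee_pos: [0.5849, -0.0497, 0.2107]
orientation: [-0.335, 3.123, -0.0]
contact_force: [-0.5, 1.0, 0.7]
grip_width: 0.824
finger_force: 0.0
```

Call:
move_arm --gripper '[-1,-1,-1,-1,-1,-1,-1,-1,-1,-1]' --linear '[[-0.007,0,0],[-0.007,0,0.15],[-0.007,0,0.3],[-0.007,0,0.45],[-0.007,0,0.55],[-0.007,0,0.65],[-0.007,0,0.75],[-0.007,0,0.84],[-0.007,0,0.84],[-0.007,0,0.84]]' --turn '[[0,0,0],[0,0,0],[0,0,0],[0,0,0],[0,0,0],[0,0,0],[0,0,0],[0,0,0],[0,0,0],[0,0,0]]'

```text
time: 10.1
ee_pos: [0.5866, -0.05, 0.0427]
orientation: [0.333, -3.124, -0.0]
contact_force: [-0.4, -0.2, 0.5]
grip_width: 0.996
finger_force: 0.0
```

Call:
move_arm --gripper '[0.4,0.4,0.4,0.4,0.4,0.4,0.4,0.4,0.4,0.4]' --linear '[[0,0,0],[0,0,0],[0,0,0],[0,0,0],[0,0,0],[0,0,0],[0,0,0],[0,0,0],[0,0,0],[0,0,0]]' --turn '[[0,0,0],[0,0,0],[0,0,0],[0,0,0],[0,0,0],[0,0,0],[0,0,0],[0,0,0],[0,0,0],[0,0,0]]' --force 12

```text
time: 11.1
ee_pos: [0.5867, -0.0502, 0.0429]
orientation: [-0.333, 3.123, -0.001]
contact_force: [-0.8, -1.3, 4.3]
grip_width: 0.626
finger_force: 12.0
```

Call:
move_arm --gripper '[0.4,0.4,0.4,0.4,0.4,0.4,0.4,0.4,0.4,0.4,0.4]' --linear '[[0,0,-0.03],[0,0,-0.07],[0,0,-0.12],[0,0,-0.18],[0,0,-0.24],[0,0,-0.3],[0,0,-0.38],[0,0,-0.46],[0,0,-0.55],[0,0,-0.55],[0,0,-0.55]]' --turn '[[0,0,0],[0,0,0],[0,0,0],[0,0,0],[0,0,0],[0,0,0],[0,0,0],[0,0,0],[0,0,0],[0,0,0],[0,0,0]]'

```text
time: 12.2
ee_pos: [0.5866, -0.05, 0.153]
orientation: [-0.333, 3.123, -0.001]
contact_force: [0.0, 0.9, -1.8]
grip_width: 0.625
finger_force: 11.9
```

Run:
```python
from h import *
s=snap('side','side2')
a=cv2.resize(cv2.cvtColor(s['pixels'],cv2.COLOR_RGB2BGR)[60:290,120:400],None,fx=2.4,fy=2.4,interpolation=2)
cv2.imwrite('pics/c2.png',a)
```

```text
(no output)
```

View pics/c2.png

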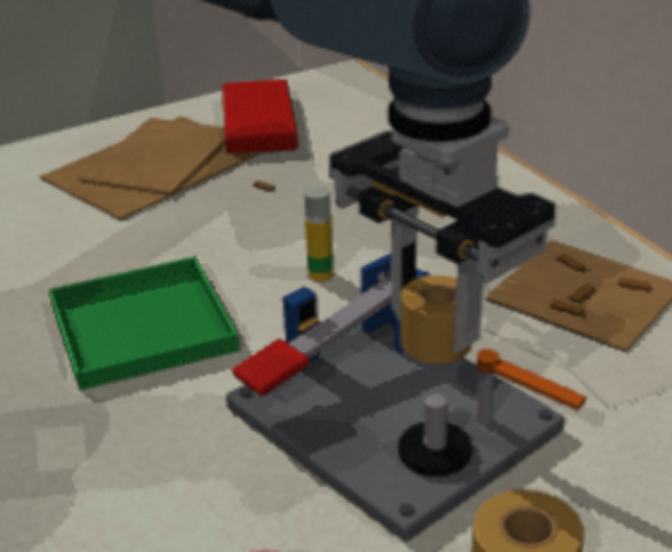

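The roll hangs level and clear of the spindle, at crop (435,320). The lever is still down. I carry the roll to the tray.

Call:
move_arm --gripper '[0.4,0.4,0.4,0.4,0.4,0.4,0.4,0.4,0.4,0.4]' --linear '[[0.01,0.05,-0.05],[0.03,0.15,-0.1],[0.05,0.28,-0.1],[0.07,0.41,-0.1],[0.09,0.54,-0.1],[0.11,0.67,-0.1],[0.13,0.78,-0.1],[0.15,0.87,-0.1],[0.158,0.909,-0.1],[0.158,0.909,-0.1]]' --turn '[[0,0,0],[0,0,0],[0,0,0],[0,0,0],[0,0,0],[0,0,0],[0,0,0],[0,0,0],[0,0,0],[0,0,0]]'

```text
time: 13.25
ee_pos: [0.5165, 0.1219, 0.1723]
orientation: [0.336, -3.123, -0.0]
contact_force: [-0.4, -0.4, -1.2]
grip_width: 0.628
finger_force: 11.9
```

Call:
move_arm --gripper '[0.4,0.4,0.4,0.4,0.4,0.4,0.4,0.4,0.4,0.4]' --linear '[[0.01,0.05,0],[0.03,0.15,0],[0.05,0.28,0],[0.07,0.41,0],[0.09,0.54,0],[0.11,0.67,0],[0.13,0.78,0],[0.15,0.87,0],[0.158,0.909,0],[0.158,0.909,0]]' --turn '[[0,0,0],[0,0,0],[0,0,0],[0,0,0],[0,0,0],[0,0,0],[0,0,0],[0,0,0],[0,0,0],[0,0,0]]'

```text
time: 14.25
ee_pos: [0.4477, 0.2924, 0.1724]
orientation: [0.335, -3.124, 0.0]
contact_force: [0.7, 0.8, -1.4]
grip_width: 0.623
finger_force: 11.9
```

Run:
```python
from h import *
t=load('top0');s=load('side0')
print([plane(t,p,.022)[:2].round(3).tolist() for p in((151,214),(206,222),(197,282),(136,276))])
# outer top corners in side0 from crop c2 (x/2.4+120,y/2.4+60)
print([plane(s,(x/2.4+120,y/2.4+60),.022)[:2].round(3).tolist() for x,y in((52,292),(195,260),(238,330),(80,360))])
```

```text
[[0.54, 0.361], [0.521, 0.203], [0.351, 0.221], [0.364, 0.392]]
[[0.376, 0.385], [0.538, 0.362], [0.521, 0.21], [0.362, 0.247]]
```

Call:
move_arm --gripper '[0.4,0.4,0.4,0.4,0.4,0.4,0.4,0.4,0.4,0.4,0.4]' --linear '[[0,0.01,0.05],[0,0.01,0.15],[0,0.01,0.27],[0,0.01,0.39],[0,0.01,0.5],[0,0.01,0.6],[0,0.01,0.67],[0,0.01,0.72],[0,0.01,0.75],[0,0.01,0.75],[0,0.01,0.75]]' --turn '[[0,0,0],[0,0,0],[0,0,0],[0,0,0],[0,0,0],[0,0,0],[0,0,0],[0,0,0],[0,0,0],[0,0,0],[0,0,0]]'

```text
time: 15.35
ee_pos: [0.4481, 0.2942, 0.0231]
orientation: [-0.333, 3.123, 0.0]
contact_force: [-0.2, 0.3, -0.4]
grip_width: 0.625
finger_force: 11.9
```

Call:
move_arm --gripper '[0.4,0.4,0.4,0.4,0.4,0.4]' --linear '[[0,0,0.004],[0,0,0.008],[0,0,0.012],[0,0,0.015],[0,0,0.015],[0,0,0.015]]' --turn '[[0,0,0],[0,0,0],[0,0,0],[0,0,0],[0,0,0],[0,0,0]]'

```text
time: 15.95
ee_pos: [0.4475, 0.294, 0.0194]
orientation: [0.333, -3.124, 0.0]
contact_force: [-0.1, -0.4, -1.7]
grip_width: 0.627
finger_force: 11.9
```

Call:
move_arm --gripper '[0.4,0.4,0.4,0.4,0.4]' --linear '[[0,0,0.004],[0,0,0.008],[0,0,0.011],[0,0,0.011],[0,0,0.011]]' --turn '[[0,0,0],[0,0,0],[0,0,0],[0,0,0],[0,0,0]]'

```text
time: 16.45
ee_pos: [0.4475, 0.2941, 0.0178]
orientation: [0.334, -3.124, 0.0]
contact_force: [-2.9, -0.8, 6.2]
grip_width: 0.626
finger_force: 12.0
```

The roll is on the floor of the tray at about 6 N. I release it, opening to roughly 82 mm, then raise the arm.

Call:
move_arm --gripper '[-0.3,-0.5,-0.7,-0.75,-0.75,-0.75,-0.75]' --linear '[[0,0,0],[0,0,0],[0,0,0],[0,0,0],[0,0,0],[0,0,0],[0,0,0]]' --turn '[[0,0,0],[0,0,0],[0,0,0],[0,0,0],[0,0,0],[0,0,0],[0,0,0]]'

```text
time: 17.15
ee_pos: [0.4475, 0.294, 0.0172]
orientation: [-0.333, 3.124, -0.0]
contact_force: [-0.0, -0.7, 0.3]
grip_width: 0.876
finger_force: 0.0
```

Call:
move_arm --gripper '[-0.75,-0.75,-0.75,-0.75,-0.75,-0.75,-0.75,-0.75,-0.75,-0.75]' --linear '[[0,0,-0.05],[0,0,-0.12],[0,0,-0.22],[0,0,-0.35],[0,0,-0.5],[0,0,-0.7],[0,0,-0.9],[0,0,-1],[0,0,-1],[0,0,-1]]' --turn '[[0,0,0],[0,0,0],[0,0,0],[0,0,0],[0,0,0],[0,0,0],[0,0,0],[0,0,0],[0,0,0],[0,0,0]]'

```text
time: 18.15
ee_pos: [0.4473, 0.294, 0.2175]
orientation: [-0.333, 3.123, 0.0]
contact_force: [0.7, -0.9, -0.6]
grip_width: 0.875
finger_force: 0.0
```

```bash
python3 -c "
from h import *
snap('side','side3')"
```

```text
(no output)
```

View pics/side3.png

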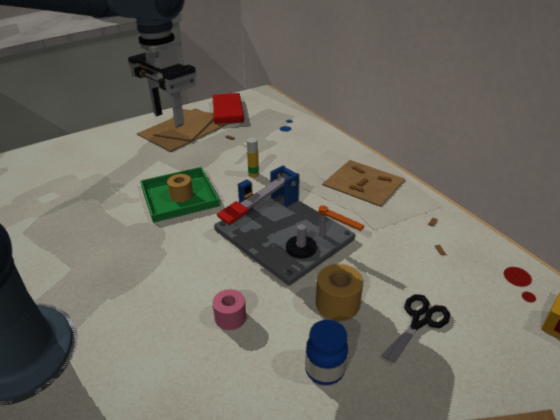

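The roll stands flat in the tray at (179,188). The lever is still latched at (232,211), the keeper is off at (340,217), and nothing else has moved.

```bash
python3 -c "
from rig import arm
print(arm.hand_in())"
```

```text
the job is handed in; nothing more can be done
None
```

The lever is latched down with the keeper bar swung clear, the tape roll is flat in the green tray, the paint jar, glue stick and scissors are where they were, and the job was handed in at about 18 s.

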